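# Open the touch-latch tin chest and put the tall tin away

## Task

Put the tall tin away in the push-to-open chest: press the front of its lid gently down until the latch clicks, then keep a hand on the lid as it springs up, so that it rises calmly and does not fly open, and leave it standing open. Then set the tall tin down gently, upright on the chest's floor beside the two tins already stored there; leave all the other goods where they are.

Things in the scene. Friction and masses are not known exactly. Their poses are not given: they have to be found in the camera images.
- chest: Fixed plywood chest, 170 mm deep (x), 266 wide (y), 130 high; walls 10, floor 8 thick. Origin: centre of its underside, on the table; x points from the front wall (nearest the robot) to the hinge side, z up. Two squat tins stand inside at its +y end (beyond y = 50 mm); the floor from y = -123 to 45 is free. A 14 mm thick latch housing sits inside the front wall, y = 18 to 68, 75 to 110 up.
- lid (a joint): Angle (rad) of the sprung wooden lid: 0 latched shut, growing as it opens, 1.6 fully open (just past upright), where its spring keeps it; negative while pressed in, to a hard stop at -0.10. Lid 145 mm from hinge to front edge, 240 wide, 12 thick, inset between the walls, its top level with the rims, 130 up. Unlatched and left free it is thrown open at about 5 rad/s; above 2.5 it has flown open.
- lid_front (a point): Point on the lid's top face half-way along, 20 mm from the front edge, 125 from the hinge; moves with the lid. Press here: about 3 N lifts it off the catch, about 6 N shoves the latch aside, and at the click, 6 to 11 mm down (differs each time), the push falls to about 3 N; the hard stop is 12.5 down. Let up before the click, it is held shut again. Over 40 N is rough.
- lid_hinge (a point): Point on the lid's top face above the hinge line, half-way along, at the chest's far side; the hinge axis runs 6 mm below it along the chest's y. After the click the lid pushes up at its front point with about 3 N, less as it opens; let it up under something resting on its top face. Let go past about 0.9 rad it goes on calmly by itself to 1.6.
- tall_tin_mid (a point): Centre of the tall tin (56 mm diameter, 110 mm tall, about 0.3 kg, steel with a paper band), the point 55 mm above its foot; stands upright on the table. The only tall one of the three slim tins.
- short_tin_a_mid (a point): Centre of a short tin (56 mm diameter, 72 mm tall) standing on the table. Leave it.
- short_tin_b_mid (a point): Centre of another such short tin (56 mm diameter, 72 mm tall). Leave it.
- stored_a_mid (a point): Centre of a squat tin (62 mm diameter, 50 mm tall) stored in the chest. Leave it.
- stored_b_mid (a point): Centre of the other squat tin (62 mm diameter, 50 mm tall) stored in the chest. Leave it.
- jar: Amber glass jar, 72 mm diameter, 110 mm tall; origin at its foot. Leave it.
- water: Clear water bottle, 64 mm diameter, 190 mm tall; origin at its foot. Leave it.
- carton: Small cardboard carton, 75 x 130 x 55 mm lying flat; origin at the centre of its underside. Leave it.

How it is judged:
By the outcome, as a careful person would: the job done as asked, in the order asked, and still so for the second after the job is handed in, with the robot touching nothing.
It also fails if it takes over 64 s, if anything falls off the work surface, if the arm or the gripper's body presses on something with over 40 N, if the wrist force passes 120 N, or if a joint passes its speed limit or range.

## Robot

A 6-joint arm with a two-finger parallel gripper is mounted at the origin on the work surface. World frame = base frame: x ahead of the robot, y to its left, z up, the work surface at z = 0. Lengths are in m, angles in rad, forces in N, time in s.
With the tool pointing down it reaches from about 0.35 to 0.8 m from the base axis. Payload 7.3 kg.
Tool frame: the origin (TCP) lies between the finger pads; the fingertips stand 25 mm ahead of it and the grasp point (between the pads) lies 6 mm ahead of it (r.tip_extent is the distance from the TCP to the fingertips, in m); z points along the fingers, y is the direction in which the jaws open and shut (so a half turn about z gives the same grasp; the last joint's range is limited). The gripper opens to 85 mm and grips with 20 to 120 N. Pads are 22 mm wide; open, the fingers measure 114 mm over their backs; the gripper's body (76 mm by 85 mm) begins 54 mm behind the grasp point. The pads swing forward as they close: fully open they stand 13 mm farther back than shut.
Start: joints at [-1.262, 0.342, 1.524, -0, 1.275, -0.146], TCP at [0.231, -0.472, 0.256] pointing down, gripper open.
Joint ranges: [-2.53, 2.53], [-0.77, 2.02], [0.04, 2.7], [-1, 4.14], [0.28, 2.66], [-3.11, 3.11]. Speed limits (rad/s): [2.57, 2.57, 3.14, 3.14, 3.14, 3.14].

## Interface

Orientations are given as a unit quaternion [x, y, z, w].
In Python, from workcell import r, command_gripper, optics gives the robot as it stands. The module is installed in compiled form; this text tells all that it offers. Calls block until the motion is done:
- r.reach(position, orientation): joint-space move of the TCP to a pose.
- r.move_straight(position, orientation=None, speed=0.15, max_force=None): straight line of the TCP; orientation=None keeps the orientation; speed is the mean speed in m/s. With max_force (N) it stops when the force on the tool has changed by that much, and returns True; else False.
- r.movej(angles): joint-space move.
- command_gripper(opening, force=None): finger opening in m; force is the grip in N (None keeps the last); returns when the fingers have stopped.
- r.hold(seconds).
- r.solve_ik(position, orientation): joint angles nearest the present ones, or None.
- r.read_state(): the state.
- optics.get_image(name): name is "scene" or "top" or "wrist"; returns (picture, depth): 420x560x3 uint8, red, green, blue; 420x560 float32, m along the optical axis (not along the pixel's ray), 0 where there is no reading.
- optics.camera_model(name): a dict with "K" (3x3 intrinsics, pixels), "R" (3x3) and "t" (3): a world point X has camera coordinates R X + t; the wrist camera has in their place "tool_from_camera" (4x4, takes a point from camera to tool coordinates, whose origin is the TCP and whose axes are the flange's). Camera axes: x right, y down, z forward; pixel columns grow to the right and rows downward; lengths in m; the calibration is good to about 2 mm. The wrist camera is an equidistant fisheye: a pixel r from the principal point sees the ray r / f radians off the axis. A picture is of the moment at which its call begins: read the wrist's pose just before it. camera_model takes no time and is no camera call.
A pose or a line that the arm cannot do raises r.PlanningError and nothing moves.
- r.finish_job(): hands the job in, once; it reports no verdict.
The state is a dict: "time_s": time; "joint_positions": joint angles; "dq": joint speeds; "tau": joint torques, N m; "eef_pos": TCP position; "eef_rot": TCP orientation; "contact_force": force on the tool from outside, world axes, zero at the start; "torque": the same for the moment, N m; "grip_width": finger opening in m.
Only numpy, scipy, OpenCV 4.12 (cv2) and the standard library are available. Lean on these libraries where they do the work, as an engineer would, in place of code of your own. Each camera call takes 0.05 s, during which the arm holds its last target.

## Working session

There is one attempt and no reset: what is moved stays moved. The work goes in short steps, each a Python script; the robot and the scene stay as the last script left them, time stands still between calls to the robot, and variables do not carry over. Pictures are saved under pics/ and viewed, and the job is handed in when it is done.

```bash
mkdir -p pics; python3 - <<'E'
from workcell import r, command_gripper, optics
import cv2, numpy as np
for n in ["scene","top"]:
    im,d=optics.get_image(n); cv2.imwrite(f"pics/{n}0.png",im[:,:,::-1]); np.savez(f"{n}0.npz",im=im,d=d,**{k:np.array(v) for k,v in optics.camera_model(n).items()})
    m=optics.camera_model(n); print(n,m)
s=r.read_state(); print(s["time_s"],s["eef_pos"],s["eef_rot"],s["grip_width"],s["contact_force"],r.tip_extent)
print(optics.camera_model("wrist"))
E
```

```text
scene {'K': array([[443.43560252,   0.        , 265.88234119],
       [  0.        , 443.43560252, 212.83220157],
       [  0.        ,   0.        ,   1.        ]]), 'R': array([[-0.74261985,  0.66970768,  0.00271769],
       [ 0.52129126,  0.58058315, -0.62544275],
       [-0.42044166, -0.46304949, -0.78026533]]), 't': array([ 0.40718273, -0.23109083,  1.69033965])}
top {'K': array([[486.96894351,   0.        , 284.25649625],
       [  0.        , 486.96894351, 208.4273121 ],
       [  0.        ,   0.        ,   1.        ]]), 'R': array([[ 0.00492827, -0.99996093,  0.00733827],
       [-0.99856051, -0.00531305, -0.05337298],
       [ 0.05340988, -0.00706467, -0.99854768]]), 't': array([0.02044797, 0.54349577, 1.39246047])}
0.1 [ 0.23054047 -0.47131067  0.25567789] [ 9.74253536e-01  2.25454092e-01 -5.51421345e-05 -7.04898228e-04] 0.08551101568658236 [-0.84734739 -0.36410547 -0.18862424] 0.025
{'K': array([[325.1922621 ,   0.        , 279.81192944],
       [  0.        , 325.1922621 , 215.43049617],
       [  0.        ,   0.        ,   1.        ]]), 'tool_from_camera': array([[-1.08610182e-03, -9.59136010e-01, -2.82943341e-01,
         7.15177600e-02],
       [ 9.99999083e-01, -1.27050632e-03,  4.68247613e-04,
         2.91735314e-04],
       [-8.08594451e-04, -2.82942573e-01,  9.59136511e-01,
        -1.18142540e-01],
       [ 0.00000000e+00,  0.00000000e+00,  0.00000000e+00,
         1.00000000e+00]])}
```

View pics/scene0.png

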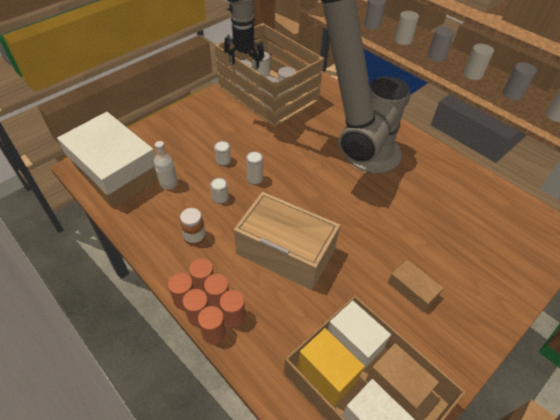

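View pics/top0.png

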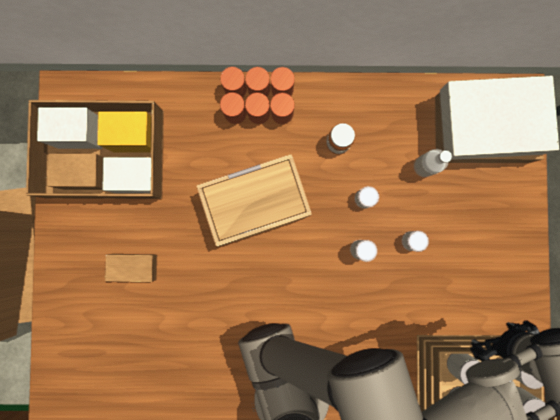

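The scene view shows the chest in the middle with a grey hinge strip at about (272,245) on the far side. Three slim tins are at (255,167), (223,153) and (220,190), and the first looks tallest. In the top view the chest is at (255,200) and the tins at (366,250), (416,241) and (368,197). Next I'll measure them.

```bash
cat > h.py <<'E'
import numpy as np, cv2
def cloud(f):
    z=np.load(f); K,R,t,d=z["K"],z["R"],z["t"],z["d"]
    v,u=np.indices(d.shape); c=np.stack([(u-K[0,2])/K[0,0]*d,(v-K[1,2])/K[1,1]*d,d],-1)
    P=(c-t)@R; P[d==0]=np.nan
    return P,z["im"]
def ray(z,u,v,h):
    K,R,t=z["K"],z["R"],z["t"]; q=R.T@np.array([(u-K[0,2])/K[0,0],(v-K[1,2])/K[1,1],1]); C=-R.T@t
    return C+q*(h-C[2])/q[2]
E
python3 - <<'E'
from h import *
P,im=cloud("top0.npz")
S,_=cloud("scene0.npz")
z=np.load("top0.npz")
print("table",np.nanmedian(P[300:330,150:230,2]))
Z=np.nan_to_num(P[...,2])
# chest
m=((abs(Z-.13)<.012)).astype(np.uint8); m[:, :180]=0;m[:,325:]=0;m[:140]=0;m[260:]=0
cs,_=cv2.findContours(m,0,2); c=max(cs,key=cv2.contourArea)
Q=np.array([ray(z,u,v,.13)[:2] for u,v in c[:,0]],np.float32)
print("chest",cv2.minAreaRect(Q), np.median(Z[m>0]))
# tins
for (u0,v0) in [(366,250),(416,241),(368,197),(342,136),(432,160)]:
    w=22; sub=Z[v0-w:v0+w,u0-w:u0+w]; hmax=np.percentile(sub,97)
    mm=np.zeros(Z.shape,np.uint8); mm[v0-w:v0+w,u0-w:u0+w]=(abs(sub-hmax)<.01)
    cs,_=cv2.findContours(mm,0,2); c=max(cs,key=cv2.contourArea)
    Q=np.array([ray(z,u,v,hmax)[:2] for u,v in c[:,0]],np.float32)
    print((u0,v0),"h",hmax,cv2.minEnclosingCircle(Q))
# scene cloud top for tins/chest
zs=np.load("scene0.npz"); Zs=np.nan_to_num(S[...,2])
for (u0,v0) in [(255,160),(223,150),(219,186)]:
    mm=np.zeros(Zs.shape,np.uint8); a=Zs[v0-14:v0+14,u0-14:u0+14]; a=np.where(a>.2,0,a);h=np.percentile(a,96)
    mm[v0-14:v0+14,u0-14:u0+14]=abs(a-h)<.006
    q=S[mm>0]; print("scene",h,q[:,:2].min(0),q[:,:2].max(0),(q[:,:2].min(0)+q[:,:2].max(0))/2)
E
```

```text
table -0.0002682934333370036
chest ((0.5602793097496033, 0.10477037727832794), (0.1700713187456131, 0.26581037044525146), 18.72213363647461) 0.13013829106482788
(366, 250) h 0.11251386728540773 ((0.4266171157360077, -0.19579477608203888), 0.02868027798831463)
(416, 241) h 0.07465038558162825 ((0.452476441860199, -0.34489476680755615), 0.029579784721136093)
(368, 197) h 0.07481925150790589 ((0.5749418139457703, -0.20894378423690796), 0.02888387069106102)
(342, 136) h 0.11259577577712056 ((0.7391088604927063, -0.13335375487804413), 0.03165481612086296)
(432, 160) h 0.1899929492072287 ((0.6691416501998901, -0.38447099924087524), 0.015983209013938904)
scene 0.11198699473146334 [ 0.40001063 -0.22367598] [ 0.45352834 -0.16890997] [ 0.42676948 -0.19629297]
scene 0.0738801590728805 [ 0.42677577 -0.37507676] [ 0.48158267 -0.31687691] [ 0.45417922 -0.34597683]
scene 0.07454909165305375 [ 0.54608567 -0.23767139] [ 0.60503837 -0.18168997] [ 0.57556202 -0.20968068]
```

```bash
python3 - <<'E'
import cv2
a=cv2.imread("pics/top0.png"); cv2.imwrite("pics/topz.png",cv2.resize(a[140:270,180:440],None,fx=3,fy=3,interpolation=2))
a=cv2.imread("pics/scene0.png"); cv2.imwrite("pics/scenez.png",cv2.resize(a[130:290,140:350],None,fx=3.5,fy=3.5,interpolation=2))
E
```

```text
(no output)
```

View pics/topz.png

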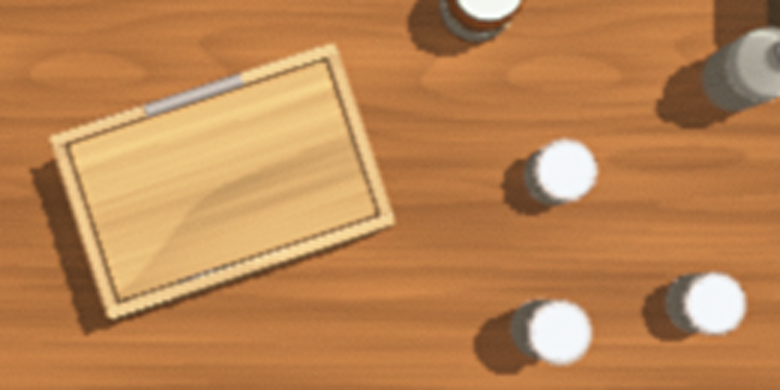

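View pics/scenez.png

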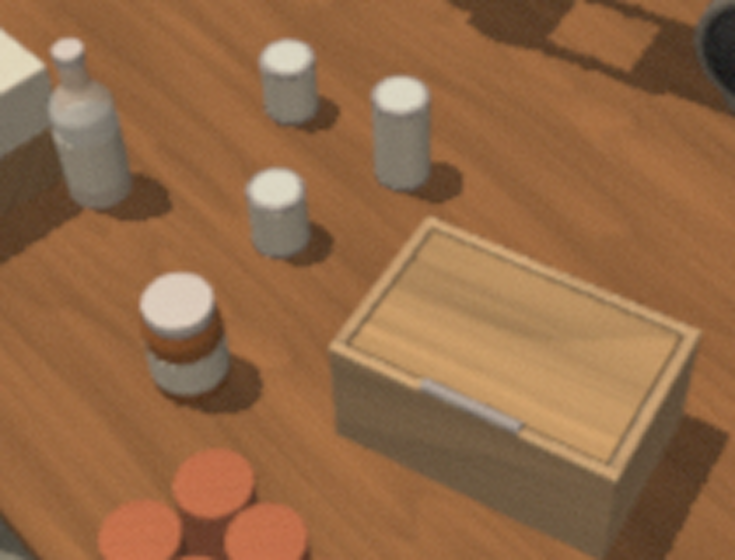

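The top view shows the lid inset with a grey hinge strip at the far edge of the zoomed image, centred at about (195,95). That puts the chest yaw at +18.7° with its centre at (0.560, 0.105). The tall tin (h≈0.11) is at (0.427, -0.196), and the two cameras agree to about 1 mm. Next I'll move above the lid and check the force noise.

```bash
cat >> h.py <<'E'
from scipy.spatial.transform import Rotation as Ro
YAW=np.radians(18.72); C=np.array([0.5603,0.1048])
ex=np.array([np.cos(YAW),np.sin(YAW)]); ey=np.array([-ex[1],ex[0]])
def W(x,y,z): return np.r_[C+x*ex+y*ey,z]
def quat(yaw): return (Ro.from_euler('z',yaw)*Ro.from_euler('x',np.pi)).as_quat()
Q=quat(YAW+np.pi)
E
python3 - <<'E'
from h import *
from workcell import r, command_gripper, optics
for p in [W(-.053,0,.18),W(.06,0,.30),W(.11,0,.40),W(0,-.045,.11),W(0,-.045,.32),[.4266,-.1958,.098],[.4266,-.1958,.3]]:
    j=r.solve_ik(p,Q); print(np.round(p,3), None if j is None else np.round(j,2))
r.reach(W(-.053,0,.21),Q)
command_gripper(0.0,20)
r.move_straight(W(-.053,0,.175),speed=.1)
f=[]
for i in range(20):
    r.hold(.02); f.append(r.read_state()["contact_force"])
f=np.array(f); print(f.mean(0),f.std(0)); s=r.read_state(); print(s["time_s"],s["eef_pos"],s["grip_width"])
im,d=optics.get_image("wrist"); cv2.imwrite("pics/w1.png",im[:,:,::-1])
im,d=optics.get_image("scene"); cv2.imwrite("pics/s1.png",cv2.resize(im[100:310,180:400,::-1],None,fx=2.8,fy=2.8))
E
```

```text
[0.51  0.088 0.18 ] [ 0.02  0.4   1.66  0.    1.08 -1.88]
[0.617 0.124 0.3  ] [ 0.08  0.52  1.13  0.    1.5  -1.82]
[0.664 0.14  0.4  ] [ 0.1   0.63  0.68  0.    1.84 -1.8 ]
[0.575 0.062 0.11 ] [-0.02  0.59  1.56  0.    0.99 -1.92]
[0.575 0.062 0.32 ] [-0.02  0.4   1.26  0.    1.48 -1.92]
[ 0.427 -0.196  0.098] [-0.59  0.44  1.88  0.    0.82 -2.49]
[ 0.427 -0.196  0.3  ] [-0.59  0.21  1.59  0.    1.35 -2.49]
[-0.05038257  0.12034914 -0.03278207] [0.53860914 0.47033078 0.64867589]
3.9417 [0.51029526 0.08779813 0.17543   ] 0.00014307566551704
```

View pics/w1.png

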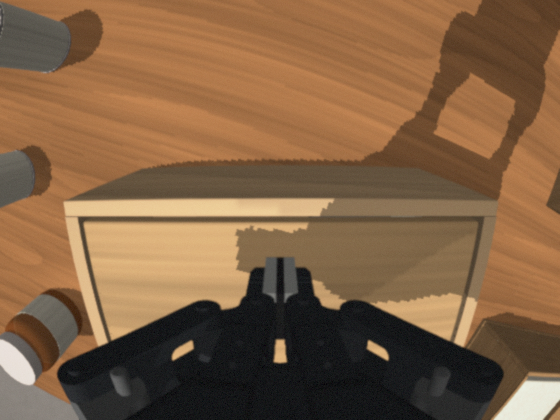

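View pics/s1.png

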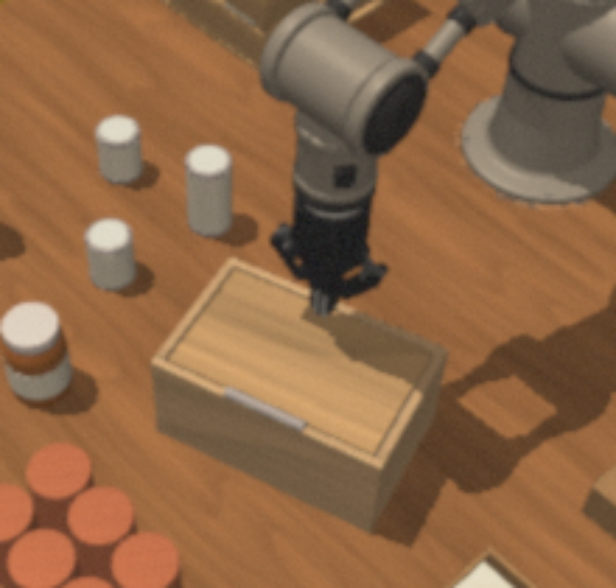

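The wrist view shows the closed fingertips at about (280,262), centred just inside the front edge of the lid (y≈217). Force noise is about 0.6 N, so I'll average readings while pressing.

```bash
python3 - <<'E'
from h import *
from workcell import r, command_gripper, optics
def F(n=6):
    a=[]
    for i in range(n): r.hold(.02); a.append(r.read_state()["contact_force"][2])
    return np.mean(a)
f0=F(12)
hit=r.move_straight(W(-.053,0,.145),speed=.012,max_force=2.6)
s=r.read_state(); z0=s["eef_pos"][2]; print("touch",hit,z0,F()-f0,s["time_s"])
z=min(z0,.1565); pk=0; click=False
while z>.1415:
    z-=.0008
    r.move_straight(W(-.053,0,z),speed=.01); f=F()-f0; zz=r.read_state()["eef_pos"][2]
    print(round(z,4),round(zz,4),round(f,2)); pk=max(pk,f)
    if pk>4.8 and f<pk-2 and f<4.2: click=True;break
    if f>14: break
print("click",click,F(12)-f0,r.read_state()["time_s"])
E
```

```text
touch True 0.1539624254292117 2.6587257691940316 5.85
0.1532 0.1534 5.08
0.1524 0.1526 5.69
0.1516 0.1518 5.68
0.1508 0.151 5.31
0.15 0.1502 5.78
0.1492 0.1494 5.58
0.1484 0.1486 5.13
0.1476 0.1476 4.78
0.1468 0.1467 3.73
click True 3.225095820871838 9.3
```

The push fell from about 5.7 N to 3.2 N roughly 8 mm down, which is the click. Now I'll let the lid up under the fingertip along its arc.

```bash
cat > rise.py <<'E'
from h import *
HX=.072; HZ=.124; TE=.0243
def tcp(th):
    al=np.array([-np.cos(th),np.sin(th)]); n=np.array([np.sin(th),np.cos(th)])
    if th<=0: s=.125; off=0
    else:
        s=.136-.014*min(th/.8,1); off=.011
    p=np.array([HX,HZ])+s*al+.006*n
    return W(p[0]+off,0,p[1]+TE)
E
python3 - <<'E'
from rise import *
from workcell import r, command_gripper, optics
for th in [0.0,.1,.5,.9,1.2,1.45]: print(th,np.round(tcp(th),4),r.solve_ik(tcp(th),Q) is not None)
p=r.read_state()["eef_pos"]; 
r.move_straight([p[0],p[1],p[2]-.001],speed=.01)
f=[]
for i in range(10): r.hold(.02); f.append(r.read_state()["contact_force"][2])
print("deeper",np.mean(f))
r.move_straight(tcp(0),speed=.02)
for th in np.arange(.1,.61,.1):
    r.move_straight(tcp(th),speed=.035)
    f=[]
    for i in range(4): r.hold(.01); f.append(r.read_state()["contact_force"])
    print(round(th,2),np.round(np.mean(f,0),1),r.read_state()["time_s"])
im,d=optics.get_image("scene"); cv2.imwrite("pics/s2.png",cv2.resize(im[100:310,180:400,::-1],None,fx=2.8,fy=2.8))
E
```

```text
0.0 [0.5101 0.0878 0.1543] True
0.1 [0.513  0.0888 0.1677] True
0.5 [0.5359 0.0965 0.2146] True
0.9 [0.5715 0.1086 0.2476] True
1.2 [0.6023 0.119  0.2642] True
1.45 [0.6306 0.1286 0.2701] True
deeper 2.7431743219791285
0.1 [0.3 0.2 1.9] 10.8667
0.2 [0.3 0.3 1.8] 11.4333
0.3 [ 1.2 -0.1  1.8] 12.0
0.4 [1.4 0.4 1.6] 12.5583
0.5 [ 1.4 -0.2  1.1] 13.1167
0.6 [ 0.8 -0.3  1. ] 13.6667
```

View pics/s2.png

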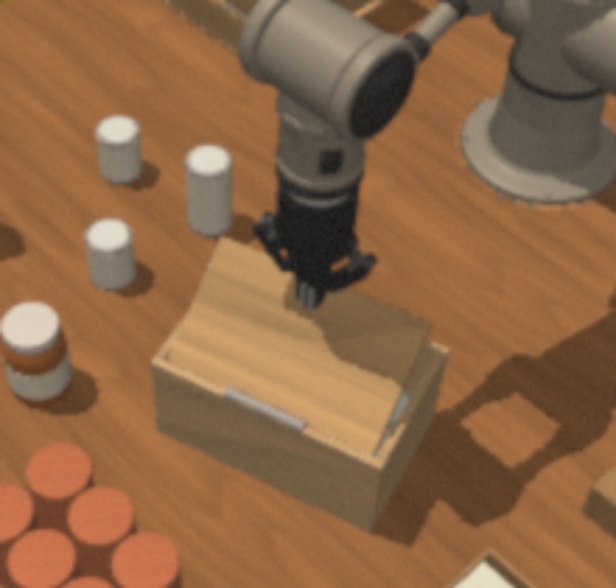

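The lid is rising calmly, with the fingertip at (308,300) resting on its top face at about 0.6 rad. I'll guide it the rest of the way and then step back.

```bash
python3 - <<'E'
from rise import *
from workcell import r, command_gripper, optics
for th in np.arange(.75,1.46,.14):
    r.move_straight(tcp(th),speed=.05)
    f=[]
    for i in range(4): r.hold(.01); f.append(r.read_state()["contact_force"])
    print(round(th,2),np.round(np.mean(f,0),1))
e=tcp(1.45)
r.move_straight(np.r_[e[:2]+.045*ex,e[2]],speed=.08)
r.move_straight(np.r_[e[:2]+.045*ex,.37],speed=.15)
r.move_straight(W(-.03,-.06,.37),speed=.25)
print(r.read_state()["time_s"])
for n in ["scene","top","wrist"]:
    im,d=optics.get_image(n); np.savez(f"{n}3.npz",im=im,d=d)
    cv2.imwrite(f"pics/{n}3.png",(im if n=="wrist" else cv2.resize(im[100:310,180:400],None,fx=2.8,fy=2.8))[:,:,::-1])
E
```

```text
0.75 [1.2 0.1 0.9]
0.89 [-0.2  0.5  1.4]
1.03 [ 0.4 -0.4  0.9]
1.17 [ 0.7 -0.2  0.2]
1.31 [ 0.6 -0.3  0.5]
1.45 [ 0.8  0.4 -0.2]
19.225
```

View pics/scene3.png

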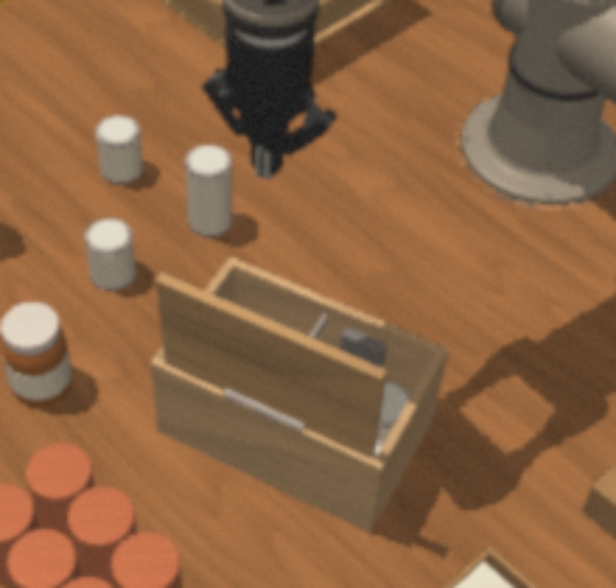

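View pics/wrist3.png

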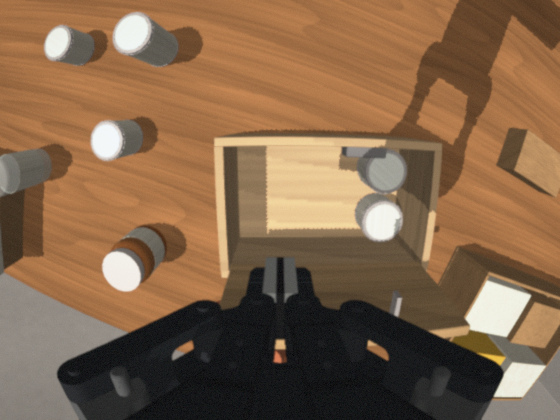

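View pics/top3.png

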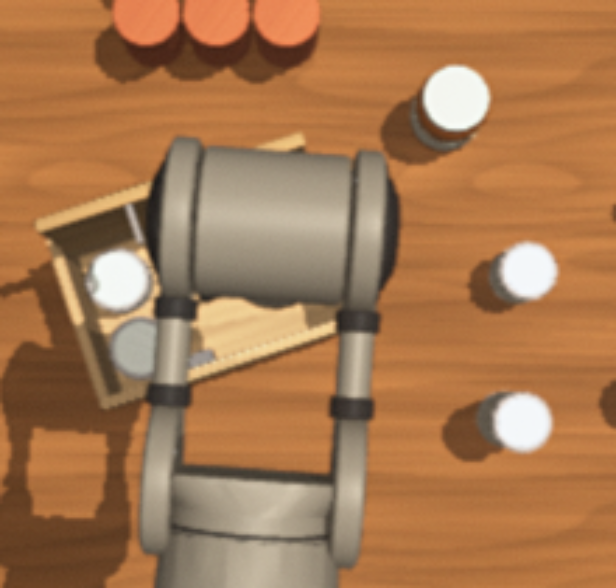

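The lid stands open. The wrist view shows the two stored tins at (383,170) and (381,220), and the floor from x=240 to 355 is free. Now the tall tin.

```bash
python3 - <<'E'
from h import *
from workcell import r, command_gripper, optics
T=np.array([.4267,-.196])
r.reach(np.r_[T,.22],Q)
command_gripper(.085)
s=r.read_state(); print(s["time_s"])
im,d=optics.get_image("wrist"); cv2.imwrite("pics/w4.png",im[:,:,::-1])
hit=r.move_straight(np.r_[T,.098],speed=.08,max_force=6); print(hit)
command_gripper(.0,40)
s=r.read_state(); print(s["grip_width"],s["eef_pos"],s["time_s"])
r.move_straight(np.r_[T,.13],speed=.06)
print(r.read_state()["contact_force"],r.read_state()["grip_width"])
im,d=optics.get_image("wrist"); cv2.imwrite("pics/w5.png",im[:,:,::-1])
im,d=optics.get_image("scene"); cv2.imwrite("pics/s5.png",cv2.resize(im[100:310,180:400,::-1],None,fx=2.8,fy=2.8))
E
```

```text
21.325
False
0.05521031094201636 [ 0.42685778 -0.19611445  0.0985148 ] 23.4333
[ 0.40689731 -0.44648356 -2.64387588] 0.05514887519338012
```

View pics/w5.png

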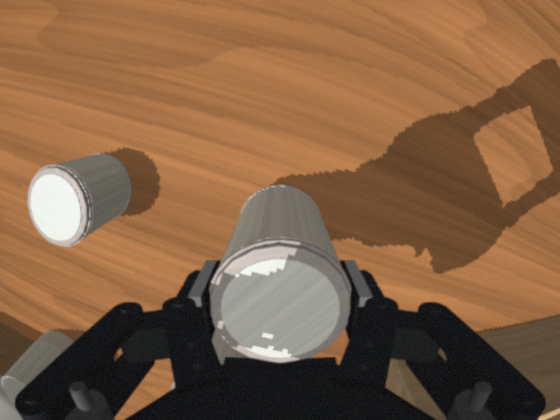

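View pics/s5.png

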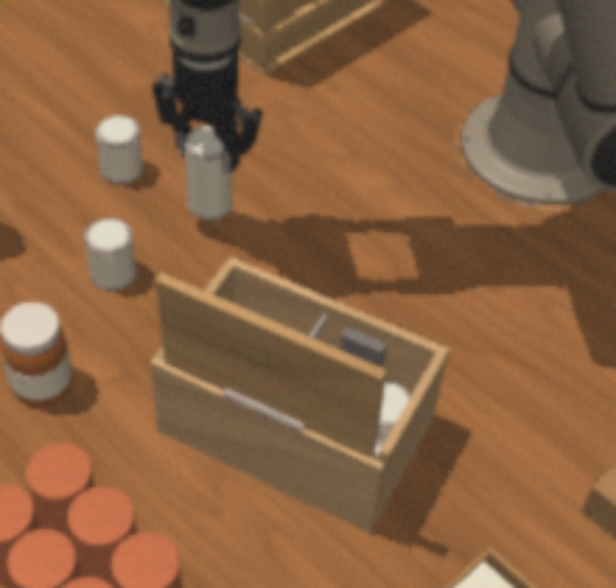

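The tin is held centrally, seen at (280,305) in the wrist view. Before placing, I'll check the thin bright line inside the chest at zoom pixel (318,327).

```bash
python3 - <<'E'
from h import *
z=np.load("scene0.npz"); im=np.load("scene3.npz"); np.savez("sc3.npz",im=im["im"],d=im["d"],K=z["K"],R=z["R"],t=z["t"])
P,_=cloud("sc3.npz")
for u,v in [(294,216),(293,218),(292,219),(290,220),(298,220),(287,212)]:
    p=P[v,u]; print(u,v,np.round([(p[:2]-C)@ex,(p[:2]-C)@ey,p[2]],3))
m=(np.nan_to_num(P[...,2])>.2)&(np.nan_to_num(P[...,2])<.3)
L=np.stack([(P[...,:2]-C)@ex,(P[...,:2]-C)@ey],-1)
m&=(abs(L[...,0])<.12)&(abs(L[...,1])<.14); print("lid x by z",[(h,np.round(np.median(L[...,0][m&(abs(P[...,2]-h)<.01)]),3)) for h in (.22,.25,.27)])
E
```

```text
294 216 [0.046 0.04  0.255]
293 218 [0.053 0.04  0.255]
292 219 [0.06  0.041 0.26 ]
290 220 [0.072 0.041 0.269]
298 220 [-0.076  0.002  0.077]
287 212 [-0.077 -0.038  0.092]
lid x by z [(0.22, np.float64(0.081)), (0.25, np.float64(0.082)), (0.27, np.float64(0.079))]
```

The line is the strike plate on the lid's underside (y≈0.04, z≈0.255, x≥0.04), which is clear of the planned path. Now I'll place the tin at chest local (-0.012, -0.045).

```bash
python3 - <<'E'
from h import *
from workcell import r, command_gripper, optics
T=np.array([.4267,-.196]); x,y=-.012,-.045
r.move_straight(np.r_[T,.27],speed=.15)
r.reach(W(x,y,.27),Q)
r.hold(.3)
s=r.read_state(); print(s["grip_width"],s["time_s"],s["eef_pos"],W(x,y,.27))
im,d=optics.get_image("wrist"); cv2.imwrite("pics/w6.png",im[:,:,::-1])
hit=r.move_straight(W(x,y,.118),speed=.1,max_force=8); print(hit,r.read_state()["eef_pos"][2])
if not hit:
    hit=r.move_straight(W(x,y,.102),speed=.012,max_force=3); s=r.read_state();print(hit,s["eef_pos"],s["contact_force"],s["time_s"])
im,d=optics.get_image("wrist"); cv2.imwrite("pics/w7.png",im[:,:,::-1])
im,d=optics.get_image("scene"); cv2.imwrite("pics/s7.png",cv2.resize(im[100:310,180:400,::-1],None,fx=2.8,fy=2.8))
E
```

```text
0.055091559476471104 26.7083 [0.56332671 0.05732056 0.27015807] [0.56337728 0.05832925 0.27      ]
False 0.11864035828561492
True [0.56328679 0.05830348 0.10657269] [-0.17084517 -0.55706519  5.31305036] 29.3417
```

View pics/w7.png

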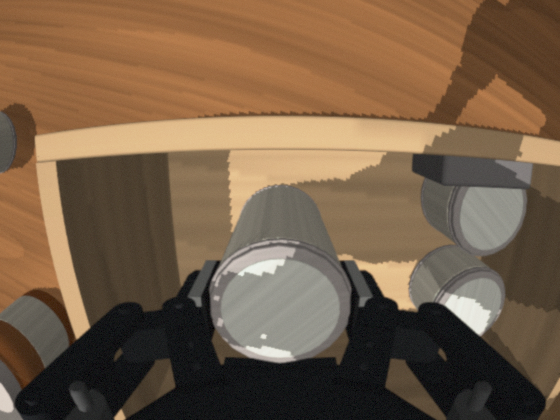

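View pics/s7.png

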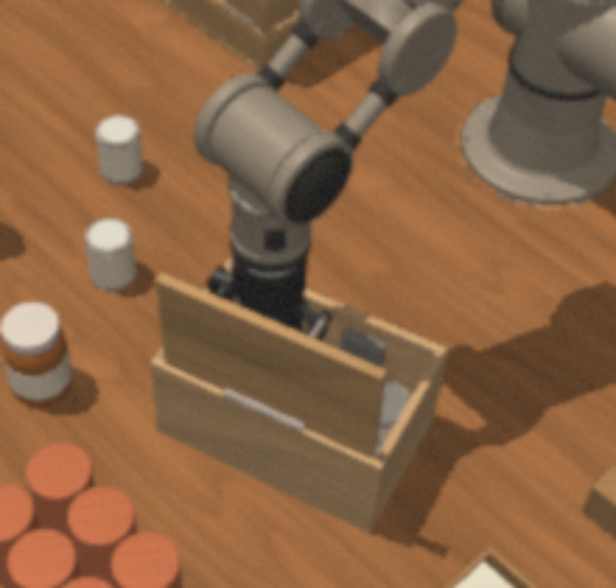

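Contact came at TCP z=0.1066, exactly 8 mm above the pick height, so the tin is on the floor. Release and retreat.

```bash
python3 - <<'E'
from h import *
from workcell import r, command_gripper, optics
x,y=-.012,-.045
command_gripper(.072); r.hold(.2)
r.move_straight(W(x,y,.33),speed=.12)
im,d=optics.get_image("wrist"); cv2.imwrite("pics/w8.png",im[:,:,::-1])
r.reach([.36,-.25,.33],Q)
print(r.read_state()["time_s"])
for n in ["scene","top"]:
    im,d=optics.get_image(n); cv2.imwrite(f"pics/{n}9.png",cv2.resize(im[100:310,180:440],None,fx=2.8,fy=2.8)[:,:,::-1])
    z=np.load(f"{n}0.npz"); np.savez(f"{n}9.npz",im=im,d=d,K=z["K"],R=z["R"],t=z["t"])
P,_=cloud("top9.npz"); L=np.stack([(P[...,:2]-C)@ex,(P[...,:2]-C)@ey,P[...,2]],-1)
m=(abs(L[...,0])<.06)&(L[...,1]>-.1)&(L[...,1]<.02)&(L[...,2]>.1)&(L[...,2]<.14)
q=L[m]; print(len(q),q.min(0),q.max(0),np.median(q,0),"z std",q[:,2].std())
E
```

```text
33.4083
360 [-0.04155863 -0.07435506  0.10116214] [ 0.01587142 -0.01743459  0.12508599] [-0.0132717  -0.04578153  0.11833219] z std 0.0028833039491869723
```

View pics/top9.png

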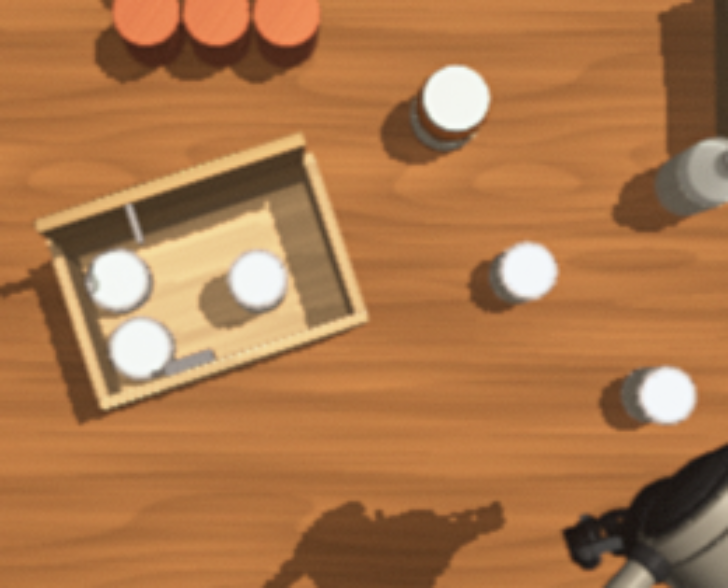

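View pics/scene9.png

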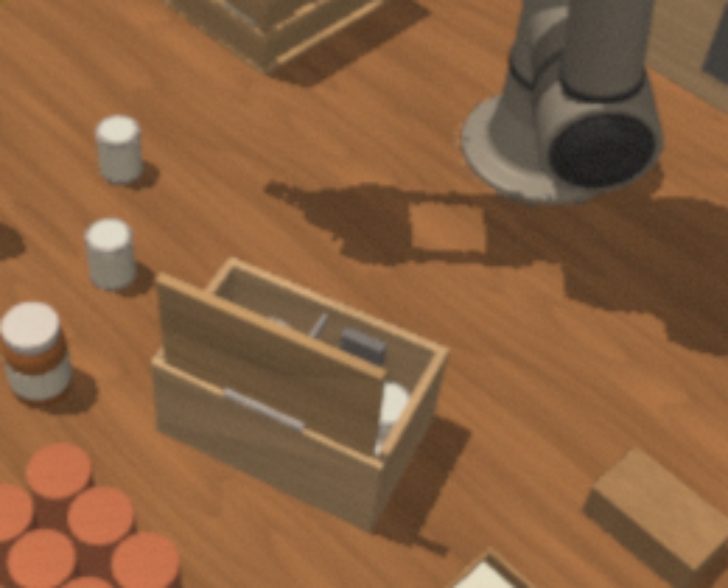

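The top view shows the tall tin upright in the chest at (258,280), beside the stored tins at (118,280) and (140,348). The lid is open, the other goods haven't moved, and the arm is clear.

```bash
python3 -c "
from workcell import r
r.hold(.3); print(r.read_state()['time_s']); r.finish_job()"
```

```text
33.8083
the job is handed in; nothing more can be done
```

The tall tin is standing upright on the chest floor beside the two stored tins, the lid is standing open, and the job is handed in at 33.8 s of the allowed 64 s.

- **Lid:** I pressed the lid front with the closed fingertips. The push rose to about 5.7 N and fell to about 3 N roughly 8 mm down, which I took as the click. The fingertip then stayed on the lid as it rose, up to about 1.45 rad. Contact was light, about 1–2 N, fading into sensor noise above about 1.1 rad. After I let go, the camera showed the lid standing upright.
- **Tin:** It was gripped at 40 N and lowered until it touched the floor. Contact came exactly 8 mm above its height on the table, which matches the floor thickness, at about 5 N.
- **Final check:** The pictures show the tin's top level at 0.118 m and its centre near chest x = -13 mm, y = -46 mm. The short tins, stored tins, jar, water bottle and carton look unmoved (by eye, not measured), and the arm is clear of everything.

No check failed or disagreed. I did not measure the lid's speed directly; that it rose calmly rests on the slow guided path.

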